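# Balance a bracelet blank on a round stake

### The job

Turn the black cam knob clockwise as far as it goes so that the brass-topped rest sinks, and nudge the copper bracelet blank along until it balances level by itself across the top of the round steel stake, touching nothing else. Do not lift the blank off the stake or let it fall, and leave the other things on the bench where they are.

Things in the scene. Friction and masses are not known exactly. Their poses are not given: they have to be found in the camera images.
- stand: Fixed green base plate, 12 mm thick (x -145 to 55, y -100 to 70 mm), carrying stake, rest and knob; place and yaw vary. Origin: on the bench under the stake's middle. Stake: level steel cylinder, 80 mm diameter, 76 mm long, axis along x, top at 120 mm. Rest at y -55 mm (22 mm sleeve, 78 mm high). Knob axis at x -105, y -55 mm on a grey housing 60 x 58 mm, 50 mm high; a 44 mm high grey arm joins it to the rest.
- crown (a point): Middle of the stake's top line, 120 mm above the bench; axes as the stand's.
- cam (a joint): Angle of the black knob (rad): 0 at the start, rest up; it turns clockwise seen from above and stops at 1.4, rest fully down. At 0 its grip bar lies along the stand's x. Friction about 0.12 N m; it stays where it is left. The rest sinks in proportion to it.
- cam_grip (a point): On the knob's axis at the height to grip, 87 mm above the bench, turning with the knob: its x axis runs along the grip bar. The bar is 42 mm long, 14 mm thick, and reaches 32 mm above the knob's 44 mm disc (bar top 94 mm, disc top 64 mm above the bench).
- rest_top (a point): Middle of the top of the rest, a brass bar 12 mm thick and 44 mm long, parallel to the stake. Up, it is level with the stake's top (120 mm); fully down, 13 mm lower (107 mm). The blank then leans on it at about 0.25 rad.
- blank: Loose flat copper bracelet blank, 36 (x) x 200 (y) x 5 mm (z), 320 g, lying across the stake, at the start held level by stake and rest. Origin: middle of its underside. A brass setting with green stone (36 x 40 x 16 mm) is fixed on top, 65 mm to -y of the middle. Its mass is hidden (50 to 250 g), so the balance point lies 9 to 28 mm from the middle towards it and must be found by trying.
- setting_end (a point): Middle of the blank's end face nearer the setting (-y end), axes as the blank's; it overhangs the rest. Free of the rest, the blank leans about 0.03 rad for each mm its balance point is off the stake's top line, down on the side where that point is.
- plain_end (a point): Middle of the blank's other, plain end face (+y end). With the balance point more than about 15 mm past the stake's top on this side the blank slides off. Friction on the stake is about 0.5 to 0.7. Let go, the blank rocks for about a second before it settles.
- brick: Tan scorched soldering brick, 100 x 200 x 45 mm, a bystander. Origin: middle of the underside.
- hammer: Hammer, 220 mm long, lying, a bystander. Origin: under its middle.
- tin: Low amber jar with steel cap, 70 mm diameter, 50 mm high, a bystander. Origin: middle of the underside.
- thirdhand: Tweezer holder on a round dark steel foot, 84 mm diameter, 100 mm high; its arm reaches 115 mm to its +y. A bystander. Origin: middle of the underside of the foot.
- pliers: Red-handled pliers, 155 mm long, lying, a bystander. Origin: under the middle.
- torch: Brass hand torch, 220 mm long, 36 mm high, lying, a bystander. Origin: under the middle.
- dish: White ceramic dish, 100 mm diameter, 35 mm high, a bystander. Origin: middle of the underside.
Things that resemble listed ones, but are neither listed nor needed, are in the scene too. Of the things like the blank, leave any that is pink; of the rest the smaller one is meant.

How it is judged:
At the end, for the whole second after the job is handed in: The knob is turned to at least 1.25 rad (rest down); the blank lies at rest on the stake alone, level within 0.09 rad (5 degrees), its long axis across the stake within 0.35 rad, its middle within 45 mm of the crown and its underside at 112 to 128 mm; it is then clear of the lowered rest (value of joint cam above 1.25 rad and angle between blank's own z axis and vertical below 0.09 rad and height (world z) of blank between 0.112 and 0.128 m and horizontal distance between blank and crown below 0.045 m and angle between the y axis of blank and the y axis of stand, either way round below 0.35 rad and linear speed of blank below 0.02 m/s and angular speed of blank below 0.12 rad/s); the robot touches nothing.
It fails at once if the blank is lifted off the stake (height (world z) of blank above 0.14 m).
It fails at once if the blank falls off the stake (height (world z) of blank below 0.08 m or angle between blank's own z axis and vertical above 0.7 rad).
It fails at once if another thing on the bench is moved by more than 30 mm (distance of any of brick, hammer, tin, thirdhand, pliers, torch, dish from where it was at the start of the episode above 0.03 m).
It also fails if it takes over 72 s, if anything falls off the work surface, if the arm or the gripper's body presses on something with over 40 N, if the wrist force passes 120 N, or if a joint passes its speed limit or range.

### The arm

A 6-joint arm with a two-finger parallel gripper is mounted at the origin on the work surface. World frame = base frame: x ahead of the robot, y to its left, z up, the work surface at z = 0. Lengths are in m, angles in rad, forces in N, time in s.
With the tool pointing down it reaches from about 0.375 to 0.975 m from the base axis. Payload 3.8 kg.
Tool frame: the origin (TCP) lies on the centre line of the jaws, within the pads' length; the fingertips stand 22 mm ahead of it and the grasp point (between the pads) lies 3 mm ahead of it; x points along the fingers, y is the direction in which the jaws open and shut, and the axes are right-handed (so a half turn about x gives the same grasp; the last joint's range is limited). The gripper opens to 85 mm and grips with 20 to 120 N. Pads are 22 mm wide; open, the fingers measure 114 mm over their backs; the gripper's body (76 mm by 85 mm) begins 54 mm behind the grasp point. The pads swing forward as they close: fully open they stand 13 mm farther back than shut.
Start: joints at [-1.217, 0.264, 1.604, -0, 1.274, -0.037], TCP at [0.257, -0.624, 0.253] pointing down, gripper open.
Joint ranges: [-2.63, 2.63], [-0.94, 2.18], [0.31, 2.57], [-1.31, 4.45], [0, 2.66], [-2.55, 2.55]. Speed limits (rad/s): [2.57, 2.57, 3.14, 3.14, 3.14, 3.14].

### API

Orientations are given as a rotation vector (axis times angle).
In Python, from workcell import monitor, eyes, finish_job gives the robot as it stands. The module is installed in compiled form; this text tells all that it offers.
- The arm moves only by the tool play_rows, never from a script. Its argument "deltas" is a list of rows, each an object of numbers: "wx", "wy", "wz": the turn, a rotation vector about the world's x, y, z in degrees; "x", "y", "z": the shift along the world's x, y, z in mm; "fingers": the closure, from -1 (fully open) to 1 (shut), so that 0 is half open. A call has 1 to 20 rows; each row is the pose to reach, as a shift and turn from the pose commanded when the call began; what a row does not reach only later rows make up. A row lasts 1/8 s, in which the tool goes at most 62.5 mm and 10.7 degrees, less where a joint would pass 70% of its speed; a pose out of reach is approached as far as the arm can. A call with a gripper value outside its range is refused whole. The fingers move at their own pace and stop on an object; "grip_force" is the grip in N (left out, the last holds). Time passes only in rows, so rows that repeat a pose let the fingers close. It gives the time, the measured TCP pose, the force and the opening at its end, in the units of the state.
- monitor.read_state(): the state, without advancing time (a new reading comes with each control period).
- eyes.read_camera(name): name is "scene" or "top"; returns a dict with "frame" (480x640x3 uint8, red, green, blue), "depth" (480x640 float32, m along the optical axis (not along the pixel's ray), 0 where there is no reading), "K" (3x3 intrinsics, pixels), "k1" (the pictures are not rectified: a ray, as slopes to the right and down, at radius r is drawn at 1 + k1 r^2 times it, then the intrinsics apply), "view" (4x4, takes a point from world to camera coordinates). Camera axes: x right, y down, z forward; pixel columns grow to the right and rows downward; lengths in m; the calibration is good to about 2 mm. A picture is of the moment at which its call begins.
- finish_job(): hands the job in, once; it reports no verdict.
The state is a dict: "time": time; "q": joint angles; "joint_vel": joint speeds; "joint_torque": joint torques, N m; "tool_pos": TCP position; "tcp_rot": TCP orientation; "wrist_force": force on the tool from outside, world axes, zero at the start; "torque": the same for the moment, N m; "width": opening from 0.0 (shut) to 1.0 (fully open).
Only numpy, scipy, OpenCV 4.12 (cv2) and the standard library are available. Lean on these libraries where they do the work, as an engineer would, in place of code of your own. Each camera call takes 0.05 s, during which the arm holds its last target.

## Working session

There is one attempt and no reset: what is moved stays moved. The work goes in short steps, Python scripts to look and compute and a tool call to move; the robot and the scene stay as the last step left them, time stands still between calls to the robot, and variables do not carry over. Pictures are saved under pics/ and viewed, and the job is handed in when it is done.

Besides the shell and the picture viewer there is one more tool, called after "Request:" as name(argument=value, ...) on one line, values as JSON. play_rows: Moves the arm, as the interface text tells. Its arguments: {"type":"object","properties":{"deltas":{"type":"array"},"grip_force":{"type":"number"}},"required":["deltas"]}

```bash
mkdir -p pics; cat > h.py <<'E'
import numpy as np, cv2
from workcell import monitor, eyes, finish_job
def grab(n,fn=None):
    c=eyes.read_camera(n)
    if fn: cv2.imwrite('pics/'+fn,c['frame'][:,:,::-1])
    np.savez('pics/'+n+'.npz',**c)
    return c
def cloud(c):
    K=np.array(c['K']);h,w=c['depth'].shape
    u,v=np.meshgrid(np.arange(w),np.arange(h))
    d=np.stack([(u-K[0,2])/K[0,0],(v-K[1,2])/K[1,1]],-1)
    s=d.copy()
    for _ in range(10):
        s=d/(1+c['k1']*(s**2).sum(-1,keepdims=True))
    P=np.concatenate([s,np.ones((h,w,1))],-1)*c['depth'][...,None]
    V=np.array(c['view']);R,t=V[:3,:3],V[:3,3]
    W=(P-t)@R
    W[c['depth']==0]=np.nan
    return W
def rays(c,uv):
    K=np.array(c['K']);uv=np.asarray(uv,float).reshape(-1,2)
    d=(uv-K[:2,2])/[K[0,0],K[1,1]]; s=d.copy()
    for _ in range(20): s=d/(1+c['k1']*(s**2).sum(-1,keepdims=True))
    V=np.array(c['view']);R,t=V[:3,:3],V[:3,3]
    return -R.T@t, np.c_[s,np.ones(len(s))]@R
def onz(c,uv,z):
    o,d=rays(c,uv); return o+d*((z-o[2])/d[:,2:])
def proj(c,P):
    V=np.array(c['view']);p=np.asarray(P,float).reshape(-1,3)@V[:3,:3].T+V[:3,3]
    s=p[:,:2]/p[:,2:]; s=s*(1+c['k1']*(s**2).sum(-1,keepdims=True)); K=np.array(c['K'])
    return s*[K[0,0],K[1,1]]+K[:2,2]
E
python3 - <<'E'
from h import *
for n in('scene','top'):
    c=grab(n,n+'0.png');V=c['view'];print(n,-V[:3,:3].T@V[:3,3],V[2,:3],c['k1'],c['K'][0,0])
print(monitor.read_state())
E
```

```text
scene [1.48773962 0.08133405 0.89137092] [-0.78566016 -0.08182706 -0.613223  ] -0.16139941941570332 550.7941917726743
top [ 0.4298792  -0.00826523  1.17796497] [ 4.02260806e-02  3.32685984e-04 -9.99190548e-01] -0.1114295713836944 491.0005912568024
{'time': 0.1, 'q': array([-1.21690155e+00,  2.64665101e-01,  1.60529234e+00,  2.78140643e-06,
        1.27367804e+00, -3.69020275e-02]), 'joint_vel': array([ 0.00035796, -0.00222893, -0.00420697, -0.00060817,  0.00033329,
        0.0002251 ]), 'joint_torque': array([ 2.58159398e-04, -5.16707754e+01, -3.68589771e+01, -5.64413881e-05,
        6.26260051e-03, -3.95627842e-05]), 'tool_pos': array([ 0.25690241, -0.62351442,  0.25206539]), 'tcp_rot': array([ 2.00758865,  0.39947839, -2.00824324]), 'wrist_force': array([-0.13355547,  0.89847694, -0.2472909 ]), 'torque': array([ 0.02358215,  0.00957161, -0.05847351]), 'width': 1.000841273699544}
```

View pics/scene0.png

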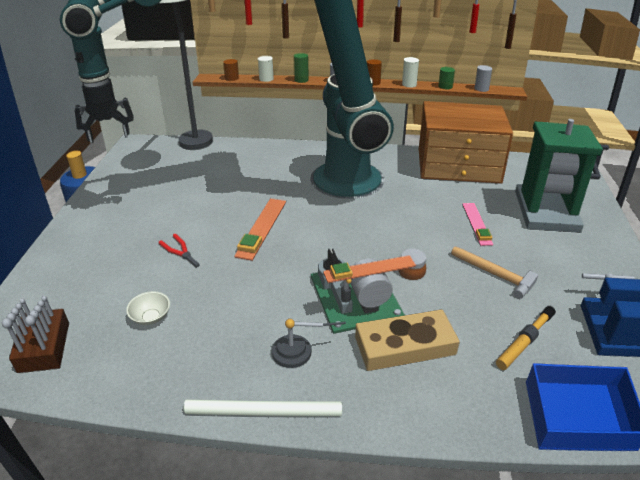

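View pics/top0.png

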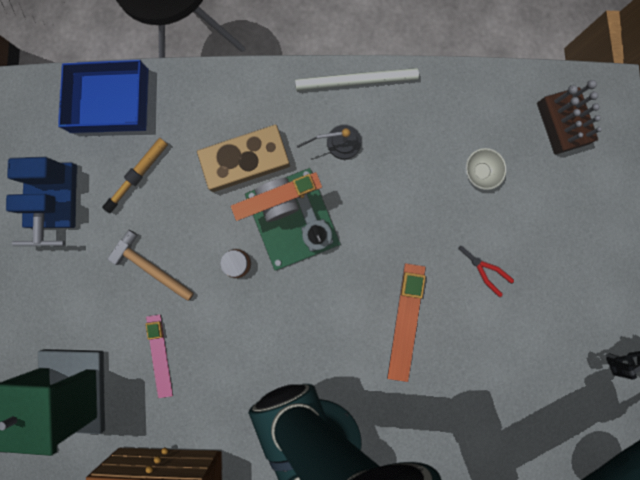

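```bash
python3 - <<'E'
from h import *
c=dict(np.load('pics/top.npz'));W=cloud(c);f=c['frame'];hsv=cv2.cvtColor(f,cv2.COLOR_RGB2HSV)
big=cv2.resize(f[110:290,180:400],None,fx=3.6,fy=3.3,interpolation=cv2.INTER_CUBIC);cv2.imwrite('pics/topz0.png',big[:,:,::-1])
roi=np.zeros(f.shape[:2],bool);roi[160:275,215:345]=1
H,S,Vv=[hsv[...,i].astype(int) for i in range(3)]
m=roi&(H<14)&(S>120)&(Vv>120)&(W[...,2]>.1)
print('copper',m.sum(),np.nanmedian(W[m][:,2]))
P=W[m];P=P[np.abs(P[:,2]-.125)<.012]
r=cv2.minAreaRect((P[:,:2]*1000).astype(np.float32));print(r)
# by pixel corners -> z 125
m2=(m).astype(np.uint8);cs,_=cv2.findContours(m2,0,2);k=max(cs,key=cv2.contourArea);
al=np.vstack([q for q in cs if len(q)>3])
bx=cv2.boxPoints(cv2.minAreaRect(al));print(bx,onz(c,bx,.125))
g=roi&(H>50)&(H<85)&(S>80)&(W[...,2]<.03)
P=W[g];print('green',g.sum(),np.median(P[:,2]));print(cv2.minAreaRect((P[:,:2]*1000).astype(np.float32)),cv2.boxPoints(cv2.minAreaRect((P[:,:2]*1000).astype(np.float32))))
gs=(H>40)&(H<90)&(S>60)&(W[...,2]>.125)&roi;print('stone',W[gs].mean(0),gs.sum())
# knob
kn=np.zeros_like(roi);kn[210:260,295:345]=1
k=kn&(Vv<70)&(W[...,2]>.085);print('bar',k.sum(),np.median(W[k],0));P=W[k];
if len(P)>5:print(cv2.minAreaRect((P[:,:2]*1000).astype(np.float32)))
k=kn&(W[...,2]>.055)&(W[...,2]<.075);P=W[k];print('disc',len(P),P.min(0),P.max(0))
E
```

```text
copper 1124 0.12525392391018447
((578.1209106445312, 85.56571960449219), (35.08543014526367, 197.21900939941406), 21.457576751708984)
[[230.44765 205.54396]
 [315.26102 172.0131 ]
 [321.1371  186.87605]
 [236.3237  220.4069 ]] [[ 5.58503693e-01  1.83753094e-01  1.25000000e-01]
 [ 6.30630194e-01  8.25109290e-05  1.25000000e-01]
 [ 5.98119827e-01 -1.25259270e-02  1.25000000e-01]
 [ 5.26172829e-01  1.70757941e-01  1.25000000e-01]]
green 2104 0.012198256583431951
((540.0584106445312, 56.87378692626953), (196.23829650878906, 166.56048583984375), 21.587560653686523) [[418.181     98.21219 ]
 [479.46237  -56.665142]
 [661.9358    15.535385]
 [600.6544   170.41272 ]]
stone [0.60218761 0.02475728 0.14121799] 162
bar 103 [ 0.50053798 -0.00097852  0.09328655]
((519.2196655273438, 11.176557540893555), (92.3792724609375, 20.150131225585938), 34.306949615478516)
disc 433 [ 0.46603524 -0.0350412   0.05500051] [0.55417814 0.04732362 0.07361864]
```

View pics/topz0.png

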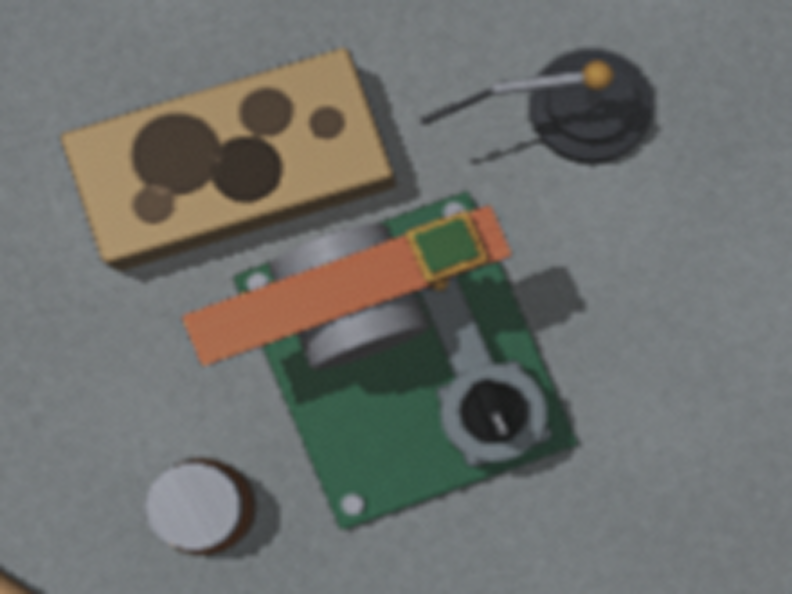

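```bash
python3 - <<'E'
from h import *
from scipy.spatial.transform import Rotation as R
s=monitor.read_state();M=R.from_rotvec(s['tcp_rot']).as_matrix();print(M.round(3),np.degrees(np.arctan2(M[1,1],M[0,1])))
# check base plate edge predictions and knob by scene view
c=dict(np.load('pics/scene.npz'));W=cloud(c);f=c['frame'];V=f.max(2)
z=np.load('pics/top.npz')
m=np.zeros(V.shape,bool);m[240:290,310:350]=1
k=m&(V<60)&(W[...,2]>.075)&(W[...,2]<.1);P=W[k];print(len(P),np.median(P,0),P.min(0),P.max(0))
a=np.radians(21.5);Rz=np.array([[np.cos(a),-np.sin(a),0],[np.sin(a),np.cos(a),0],[0,0,1]]);o=np.array([.5764,.0874,0])
for n,im in(('scene',c),('top',dict(z))):
    g=im['frame'].copy()
    for p in([-.105,-.055,.094],[-.126,-.055,.094],[-.084,-.055,.094],[-.145,-.1,.012],[.055,-.1,.012],[.055,.07,.012],[-.145,.07,.012],[0.038,0,.12],[-.038,0,.12]):
        u=proj(im,Rz@p+o)[0];cv2.circle(g,(int(round(u[0]*4)),int(round(u[1]*4))),4,(255,255,0),-1,shift=2)
    x,y=(280,230) if n=='scene' else (200,130)
    cv2.imwrite(f'pics/{n}chk.png',cv2.resize(g[y:y+150,x:x+180],None,fx=4,fy=4)[:,:,::-1])
E
```

```text
[[-0.001  0.381 -0.925]
 [ 0.002 -0.925 -0.381]
 [-1.    -0.002 -0.   ]] -67.60903454070178
92 [5.10214145e-01 1.10551023e-04 8.84113166e-02] [ 0.48274214 -0.01234072  0.07530748] [0.59863256 0.04432524 0.096853  ]
```

View pics/topchk.png

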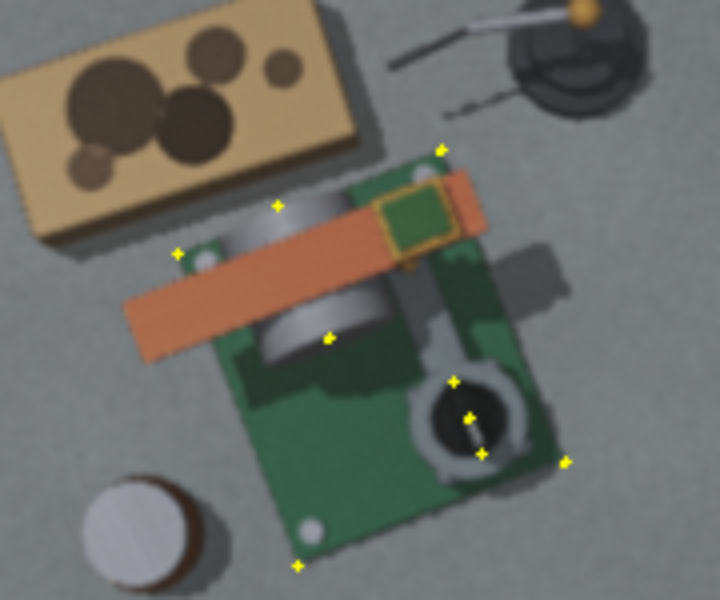

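View pics/scenechk.png

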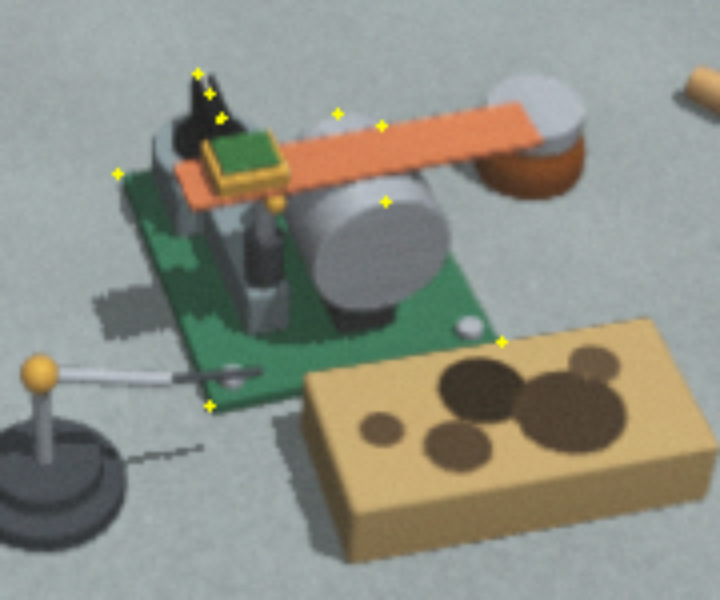

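Request:
play_rows(deltas=[{"x":20,"y":52,"fingers":-1},{"x":40,"y":104,"fingers":-1},{"x":61,"y":156,"fingers":-1},{"x":81,"y":208,"fingers":-1},{"x":102,"y":260,"fingers":-1},{"x":122,"y":312,"fingers":-1},{"x":142,"y":364,"fingers":-1},{"x":162,"y":416,"fingers":-1},{"x":182,"y":468,"fingers":-1},{"x":203,"y":520,"fingers":-1},{"x":223,"y":572,"fingers":-1},{"x":243,"y":622,"wz":-1,"fingers":-1},{"x":243,"y":622,"wz":-1,"z":-20,"fingers":-1},{"x":243,"y":622,"wz":-1,"z":-50,"fingers":-1},{"x":243,"y":622,"wz":-1,"z":-50,"fingers":-1},{"x":243,"y":622,"wz":-1,"z":-50,"fingers":-1}])

```text
schema error: expected keys wx, wy, wz, x, y, z, fingers
```

Request:
play_rows(deltas=[{"x":20,"y":52,"z":0,"wx":0,"wy":0,"wz":0,"fingers":-1},{"x":61,"y":156,"z":0,"wx":0,"wy":0,"wz":0,"fingers":-1},{"x":102,"y":260,"z":0,"wx":0,"wy":0,"wz":0,"fingers":-1},{"x":142,"y":364,"z":0,"wx":0,"wy":0,"wz":0,"fingers":-1},{"x":182,"y":468,"z":0,"wx":0,"wy":0,"wz":0,"fingers":-1},{"x":223,"y":572,"z":0,"wx":0,"wy":0,"wz":0,"fingers":-1},{"x":243,"y":622,"z":0,"wx":0,"wy":0,"wz":-1,"fingers":-1},{"x":243,"y":622,"z":0,"wx":0,"wy":0,"wz":-1,"fingers":-1},{"x":243,"y":622,"z":0,"wx":0,"wy":0,"wz":-1,"fingers":-1},{"x":243,"y":622,"z":0,"wx":0,"wy":0,"wz":-1,"fingers":-1},{"x":243,"y":622,"z":0,"wx":0,"wy":0,"wz":-1,"fingers":-1},{"x":243,"y":622,"z":0,"wx":0,"wy":0,"wz":-1,"fingers":-1},{"x":243,"y":622,"z":0,"wx":0,"wy":0,"wz":-1,"fingers":-1},{"x":243,"y":622,"z":0,"wx":0,"wy":0,"wz":-1,"fingers":-1},{"x":243,"y":622,"z":0,"wx":0,"wy":0,"wz":-1,"fingers":-1},{"x":243,"y":622,"z":-40,"wx":0,"wy":0,"wz":-1,"fingers":-1},{"x":243,"y":622,"z":-80,"wx":0,"wy":0,"wz":-1,"fingers":-1},{"x":243,"y":622,"z":-80,"wx":0,"wy":0,"wz":-1,"fingers":-1}])

```text
time: 2.35
tool_pos: [0.4969, -0.0027, 0.1699]
tcp_rot: [2.011, 0.382, -2.027]
wrist_force: [-0.5, 0.4, 0.2]
width: 1.001
```

Request:
play_rows(deltas=[{"x":0,"y":0,"z":-30,"wx":0,"wy":0,"wz":0,"fingers":-1},{"x":0,"y":0,"z":-30,"wx":0,"wy":0,"wz":0,"fingers":-1}])

```text
time: 2.6
tool_pos: [0.4992, -0.0025, 0.143]
tcp_rot: [2.016, 0.381, -2.021]
wrist_force: [0.7, 0.2, -1.1]
width: 1.001
```

```bash
python3 - <<'E'
from h import *
from scipy.spatial.transform import Rotation as R
s=monitor.read_state();M=R.from_rotvec(s['tcp_rot']).as_matrix();print(s['tool_pos'],M.round(3),np.degrees(np.arctan2(M[1,1],M[0,1])),s['q'])
c=grab('scene','scene1.png');cv2.imwrite('pics/scene1z.png',cv2.resize(c['frame'][200:350,250:450],None,fx=4,fy=4)[:,:,::-1])
E
```

```text
[ 0.49923102 -0.00248981  0.14304977] [[-0.003  0.364 -0.931]
 [ 0.    -0.931 -0.364]
 [-1.    -0.001  0.002]] -68.65439893388327 [-5.48857809e-02  3.13378479e-02  2.08461238e+00  3.10195263e-06
  1.02818599e+00  1.14335670e+00]
```

View pics/scene1z.png

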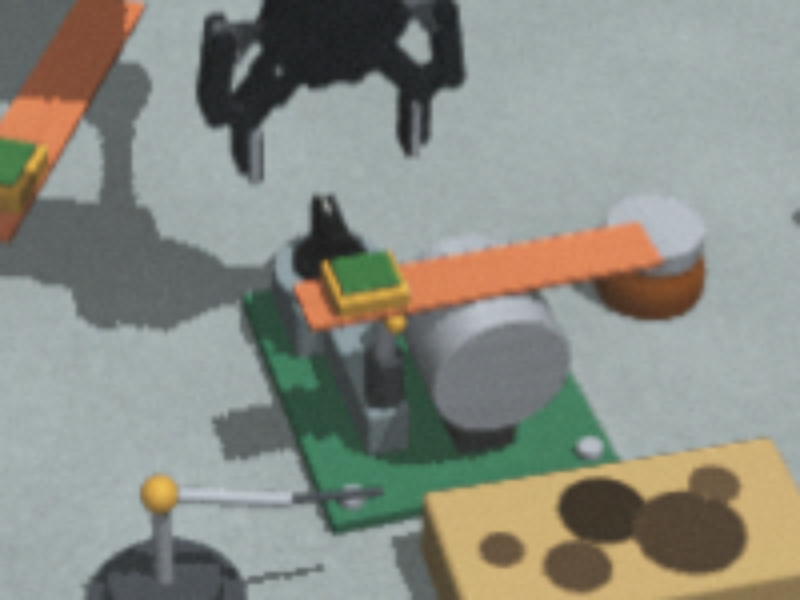

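Request:
play_rows(deltas=[{"x":0,"y":0,"z":20,"wx":0,"wy":0,"wz":10,"fingers":-1},{"x":0,"y":0,"z":50,"wx":0,"wy":0,"wz":20,"fingers":-1},{"x":0,"y":0,"z":50,"wx":0,"wy":0,"wz":30,"fingers":-1},{"x":0,"y":0,"z":50,"wx":0,"wy":0,"wz":40,"fingers":-1},{"x":0,"y":0,"z":50,"wx":0,"wy":0,"wz":50,"fingers":-1},{"x":0,"y":0,"z":50,"wx":0,"wy":0,"wz":60,"fingers":-1},{"x":0,"y":0,"z":50,"wx":0,"wy":0,"wz":70,"fingers":-1},{"x":0,"y":0,"z":50,"wx":0,"wy":0,"wz":80,"fingers":-1},{"x":0,"y":0,"z":50,"wx":0,"wy":0,"wz":90,"fingers":-1},{"x":0,"y":0,"z":50,"wx":0,"wy":0,"wz":100,"fingers":-1},{"x":0,"y":0,"z":50,"wx":0,"wy":0,"wz":110,"fingers":-1},{"x":0,"y":0,"z":50,"wx":0,"wy":0,"wz":120,"fingers":-1},{"x":0,"y":0,"z":50,"wx":0,"wy":0,"wz":130,"fingers":-1},{"x":0,"y":0,"z":50,"wx":0,"wy":0,"wz":140,"fingers":-1},{"x":0,"y":0,"z":50,"wx":0,"wy":0,"wz":150,"fingers":-1},{"x":0,"y":0,"z":50,"wx":0,"wy":0,"wz":160,"fingers":-1},{"x":0,"y":0,"z":50,"wx":0,"wy":0,"wz":170,"fingers":-1},{"x":0,"y":0,"z":50,"wx":0,"wy":0,"wz":180,"fingers":-1},{"x":0,"y":0,"z":0,"wx":0,"wy":0,"wz":180,"fingers":-1},{"x":0,"y":0,"z":0,"wx":0,"wy":0,"wz":180,"fingers":-1}])

```text
time: 5.15
tool_pos: [0.4979, -0.0021, 0.142]
tcp_rot: [-0.292, 1.556, 0.294]
wrist_force: [-0.6, 0.3, -0.2]
width: 1.0
```

```bash
python3 - <<'E'
from h import *
from scipy.spatial.transform import Rotation as R
s=monitor.read_state();M=R.from_rotvec(s['tcp_rot']).as_matrix();print(s['tool_pos'],np.degrees(np.arctan2(M[1,1],M[0,1])),s['q'])
E
```

```text
[ 0.49792018 -0.00210021  0.14201462] 111.36931122463054 [-5.42428065e-02  3.18113130e-02  2.08627344e+00 -6.36708980e-06
  1.02889475e+00 -1.99800614e+00]
```

Request:
play_rows(deltas=[{"x":1,"y":0,"z":-25,"wx":0,"wy":0,"wz":0,"fingers":-1},{"x":1,"y":0,"z":-50,"wx":0,"wy":0,"wz":0,"fingers":-1},{"x":1,"y":0,"z":-50,"wx":0,"wy":0,"wz":0,"fingers":0},{"x":1,"y":0,"z":-50,"wx":0,"wy":0,"wz":0,"fingers":0.4},{"x":1,"y":0,"z":-50,"wx":0,"wy":0,"wz":0,"fingers":1},{"x":1,"y":0,"z":-50,"wx":0,"wy":0,"wz":0,"fingers":1},{"x":1,"y":0,"z":-50,"wx":0,"wy":0,"wz":0,"fingers":1},{"x":1,"y":0,"z":-50,"wx":0,"wy":0,"wz":0,"fingers":1}], grip_force=40)

```text
time: 6.15
tool_pos: [0.5016, -0.0007, 0.0949]
tcp_rot: [-0.29, 1.55, 0.294]
wrist_force: [-3.2, 6.2, 8.0]
width: 0.156
```

Request:
play_rows(deltas=[{"x":2,"y":1,"z":2,"wx":0,"wy":0,"wz":-5,"fingers":1},{"x":2,"y":1,"z":2,"wx":0,"wy":0,"wz":-10,"fingers":1},{"x":2,"y":1,"z":2,"wx":0,"wy":0,"wz":-15,"fingers":1},{"x":2,"y":1,"z":2,"wx":0,"wy":0,"wz":-20,"fingers":1},{"x":2,"y":1,"z":2,"wx":0,"wy":0,"wz":-20,"fingers":1}])

```text
time: 6.78
tool_pos: [0.5019, -0.002, 0.0949]
tcp_rot: [-0.021, 1.573, 0.019]
wrist_force: [-3.3, -4.3, -1.2]
width: 0.152
```

```bash
python3 - <<'E'
from h import *
s=monitor.read_state();print({k:np.round(s[k],3) for k in ('tool_pos','wrist_force','torque','q')})
c=grab('scene','scene2.png');cv2.imwrite('pics/scene2z.png',cv2.resize(c['frame'][200:350,250:450],None,fx=4,fy=4)[:,:,::-1])
E
```

```text
{'tool_pos': array([ 0.502, -0.002,  0.095]), 'wrist_force': array([-3.266, -4.333, -1.245]), 'torque': array([-0.889,  0.342, -0.075]), 'q': array([-5.200e-02,  9.800e-02,  2.116e+00, -2.000e-03,  9.300e-01,
       -1.647e+00])}
```

View pics/scene2z.png

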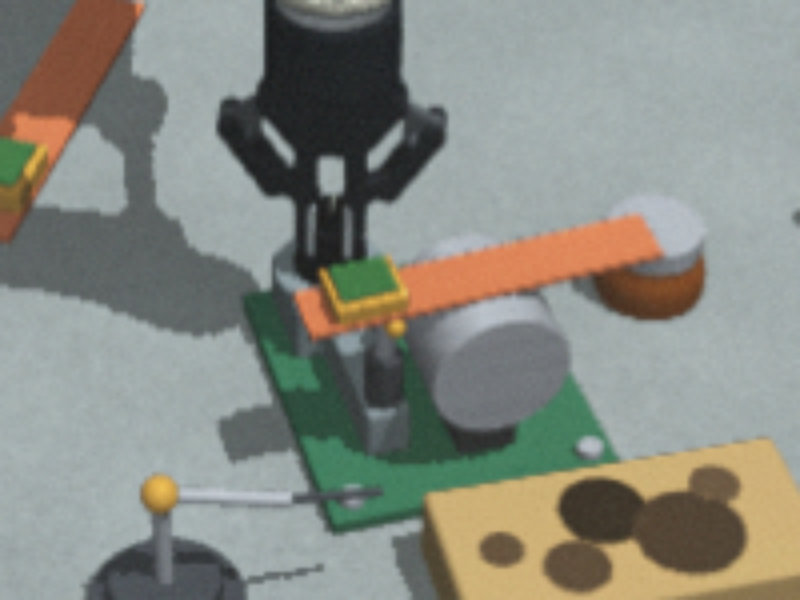

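Request:
play_rows(deltas=[{"x":0,"y":0,"z":0,"wx":0,"wy":0,"wz":-6,"fingers":1},{"x":0,"y":0,"z":0,"wx":0,"wy":0,"wz":-12,"fingers":1},{"x":0,"y":0,"z":0,"wx":0,"wy":0,"wz":-18,"fingers":1},{"x":0,"y":0,"z":0,"wx":0,"wy":0,"wz":-24,"fingers":1},{"x":0,"y":0,"z":0,"wx":0,"wy":0,"wz":-30,"fingers":1},{"x":0,"y":0,"z":0,"wx":0,"wy":0,"wz":-36,"fingers":1},{"x":0,"y":0,"z":0,"wx":0,"wy":0,"wz":-42,"fingers":1},{"x":0,"y":0,"z":0,"wx":0,"wy":0,"wz":-48,"fingers":1},{"x":0,"y":0,"z":0,"wx":0,"wy":0,"wz":-54,"fingers":1},{"x":0,"y":0,"z":0,"wx":0,"wy":0,"wz":-59,"fingers":1},{"x":0,"y":0,"z":0,"wx":0,"wy":0,"wz":-62,"fingers":1},{"x":0,"y":0,"z":0,"wx":0,"wy":0,"wz":-62,"fingers":1},{"x":0,"y":0,"z":0,"wx":0,"wy":0,"wz":-62,"fingers":1}])

```text
time: 8.45
tool_pos: [0.4999, -0.0054, 0.095]
tcp_rot: [0.809, 1.414, -0.828]
wrist_force: [-9.8, -18.3, 6.7]
width: 0.151
```

```bash
python3 - <<'E'
from h import *
from scipy.spatial.transform import Rotation as R
s=monitor.read_state();M=R.from_rotvec(s['tcp_rot']).as_matrix();print(np.degrees(np.arctan2(M[1,1],M[0,1])),{k:np.round(s[k],3) for k in ('tool_pos','wrist_force','torque','q')})
c=grab('scene','scene3.png');cv2.imwrite('pics/scene3z.png',cv2.resize(c['frame'][200:350,250:450],None,fx=4,fy=4)[:,:,::-1])
E
```

```text
29.7875304023469 {'tool_pos': array([ 0.5  , -0.005,  0.095]), 'wrist_force': array([ -9.78 , -18.348,   6.673]), 'torque': array([-2.998,  1.63 ,  0.914]), 'q': array([-0.055,  0.097,  2.117, -0.011,  0.934, -0.568])}
```

View pics/scene3z.png

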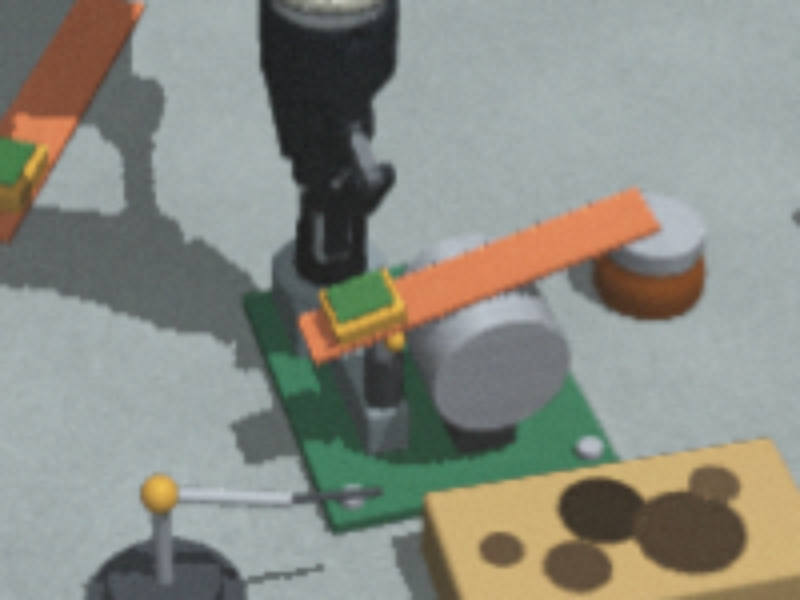

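Request:
play_rows(deltas=[{"x":0,"y":0,"z":0,"wx":0,"wy":0,"wz":-62,"fingers":-0.3}])

```text
time: 8.62
tool_pos: [0.5025, -0.0021, 0.0953]
tcp_rot: [0.968, 1.345, -0.97]
wrist_force: [-0.3, 0.4, 0.7]
width: 0.355
```

Request:
play_rows(deltas=[{"x":0,"y":0,"z":0,"wx":0,"wy":0,"wz":0,"fingers":-0.4},{"x":0,"y":0,"z":30,"wx":0,"wy":0,"wz":0,"fingers":-0.4},{"x":0,"y":0,"z":80,"wx":0,"wy":0,"wz":0,"fingers":-0.4},{"x":-20,"y":-20,"z":120,"wx":0,"wy":0,"wz":0,"fingers":1},{"x":-50,"y":-80,"z":140,"wx":0,"wy":0,"wz":0,"fingers":1},{"x":-50,"y":-130,"z":140,"wx":0,"wy":0,"wz":0,"fingers":1},{"x":-50,"y":-160,"z":140,"wx":0,"wy":0,"wz":0,"fingers":1},{"x":-50,"y":-160,"z":140,"wx":0,"wy":0,"wz":0,"fingers":1}])

```text
time: 9.62
tool_pos: [0.4534, -0.1626, 0.2359]
tcp_rot: [0.966, 1.345, -0.965]
wrist_force: [0.7, -0.5, -0.4]
width: 0.002
```

```bash
cat >> h.py <<'E'
def blank(c,roi=(150,290,200,360)):
    W=cloud(c);hsv=cv2.cvtColor(c['frame'],cv2.COLOR_RGB2HSV).astype(int)
    m=(hsv[...,0]<14)&(hsv[...,1]>120)&(hsv[...,2]>110)&(W[...,2]>.085)&(W[...,2]<.16)
    r=np.zeros_like(m);r[roi[0]:roi[1],roi[2]:roi[3]]=1
    m&=r
    m=cv2.morphologyEx(m.astype(np.uint8),cv2.MORPH_OPEN,np.ones((3,3)))>0
    P=W[m]
    A=np.c_[P[:,:2]-O[:2],np.ones(len(P))]
    for _ in range(4):
        k=np.linalg.lstsq(A,P[:,2],rcond=None)[0];ok=abs(A@k-P[:,2])<.004;P,A=P[ok],A[ok]
    r=cv2.minAreaRect((P[:,:2]*1000).astype(np.float32))
    L=(P-O)@Rz   # stand frame
    kk=np.linalg.lstsq(np.c_[L[:,:2],np.ones(len(L))],L[:,2],rcond=None)[0]
    print('n',len(P),'rect',r,'slope x,y,(z0)',kk.round(4), 'stand y ext',L[:,1].min(),L[:,1].max(),'x',L[:,0].mean())
    return P,m
a=np.radians(21.5);Rz=np.array([[np.cos(a),-np.sin(a),0],[np.sin(a),np.cos(a),0],[0,0,1]]);O=np.array([.5764,.0874,0])
E
python3 - <<'E'
from h import *
c0=dict(np.load('pics/top.npz'));blank(c0)
t=grab('top','top4.png');c=grab('scene','scene4.png')
blank(t); blank(c,(235,300,315,425))
s=monitor.read_state();print(s['tool_pos'],s['width'],s['time'])
cv2.imwrite('pics/scene4z.png',cv2.resize(c['frame'][200:350,250:450],None,fx=4,fy=4)[:,:,::-1])
cv2.imwrite('pics/top4z.png',cv2.resize(t['frame'][130:280,200:400],None,fx=4,fy=4)[:,:,::-1])
E
```

```text
n 1073 rect ((578.228515625, 85.58448028564453), (35.182979583740234, 197.1913604736328), 21.234033584594727) slope x,y,(z0) [-0.0131 -0.0012  0.1252] stand y ext -0.10094765604583793 0.0962786627950812 x 0.0012069844436066919
n 1047 rect ((578.3226318359375, 84.68463134765625), (35.66643524169922, 191.2335662841797), 21.15692901611328) slope x,y,(z0) [-0.0175  0.2561  0.1268] stand y ext -0.09878936804854598 0.09231573835017363 x 0.0010105339232637635
n 830 rect ((578.3244018554688, 84.94585418701172), (40.262516021728516, 191.20741271972656), 20.13595199584961) slope x,y,(z0) [-0.0095  0.2542  0.125 ] stand y ext -0.09857850907291635 0.09301178162201705 x 0.002580045705152315
[ 0.45324451 -0.16067749  0.23536891] 0.0026192577654863035 9.725
```

View pics/scene4z.png

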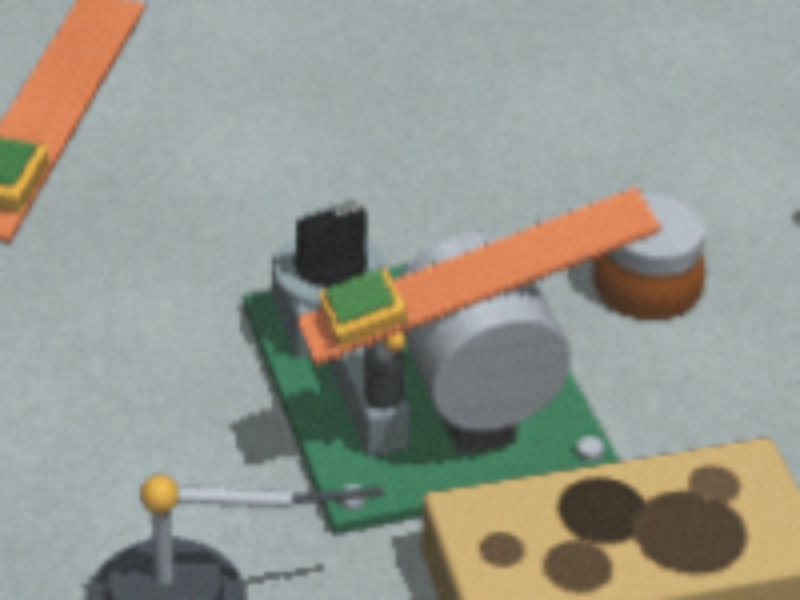

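View pics/top4z.png

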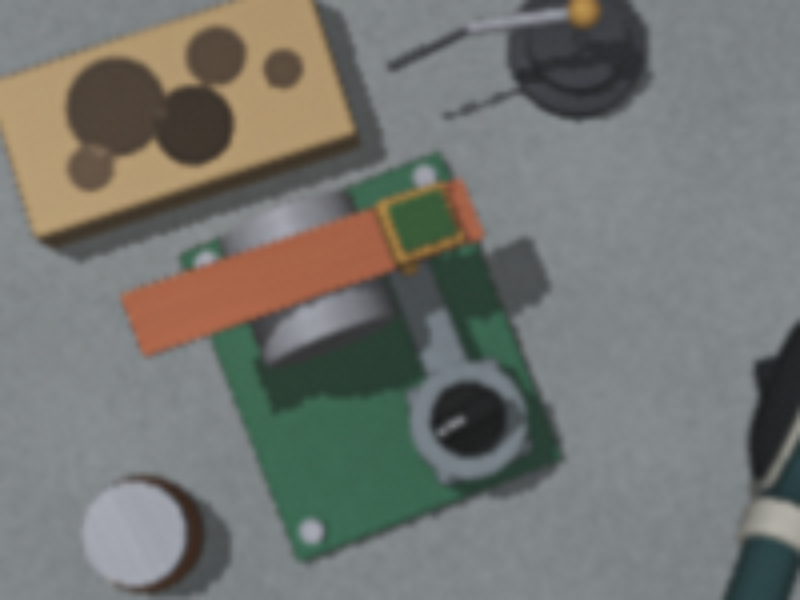

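```bash
python3 - <<'E'
from h import *
from scipy.spatial.transform import Rotation as R
t=dict(np.load('pics/top.npz'));c=dict(np.load('pics/scene.npz'))
for im,r in((t,(120,170,295,365)),(c,(312,372,262,335))):
    W=cloud(im)[r[0]:r[1],r[2]:r[3]].reshape(-1,3)
    for lo,hi in((.006,.03),(.03,.07),(.07,.13)):
        P=W[(W[:,2]>lo)&(W[:,2]<hi)];P=P[P[:,0]>.6]
        if len(P)>3: print(lo,len(P),np.percentile(P,[3,50,97],axis=0).round(3).tolist(),'stand',np.percentile((P-O)@Rz,[3,97],axis=0).round(3)[:,:2].tolist())
s=monitor.read_state();M=R.from_rotvec(s['tcp_rot']).as_matrix();print(np.degrees(np.arctan2(M[1,1],M[0,1])),M[:,0])
print(s['tool_pos'],O+Rz@[.001,-.135,.11])
E
```

```text
0.006 758 [[0.688, -0.104, 0.008], [0.719, -0.068, 0.018], [0.764, -0.028, 0.029]] stand [[0.045, -0.235], [0.121, -0.16]]
0.03 93 [[0.703, -0.091, 0.03], [0.723, -0.067, 0.031], [0.75, -0.044, 0.06]] stand [[0.058, -0.221], [0.107, -0.175]]
0.07 196 [[0.701, -0.073, 0.078], [0.721, -0.033, 0.091], [0.733, 0.035, 0.101]] stand [[0.076, -0.205], [0.101, -0.094]]
0.006 1051 [[0.617, -0.103, 0.008], [0.736, -0.06, 0.016], [0.764, 0.012, 0.029]] stand [[0.008, -0.236], [0.121, -0.09]]
0.03 70 [[0.722, -0.075, 0.031], [0.729, -0.067, 0.048], [0.732, -0.063, 0.068]] stand [[0.075, -0.205], [0.088, -0.195]]
0.07 237 [[0.709, -0.073, 0.074], [0.724, -0.046, 0.089], [0.734, 0.017, 0.099]] stand [[0.081, -0.206], [0.1, -0.115]]
18.740378188558918 [ 2.85227394e-04  8.49110153e-04 -9.99999599e-01]
[ 0.45324451 -0.16067749  0.23536891] [ 0.62680808 -0.03783987  0.11      ]
```

Request:
play_rows(deltas=[{"x":50,"y":35,"z":0,"wx":0,"wy":0,"wz":3,"fingers":1},{"x":100,"y":71,"z":0,"wx":0,"wy":0,"wz":3,"fingers":1},{"x":145,"y":103,"z":0,"wx":0,"wy":0,"wz":3,"fingers":1},{"x":173,"y":123,"z":0,"wx":0,"wy":0,"wz":3,"fingers":1},{"x":173,"y":123,"z":0,"wx":0,"wy":0,"wz":3,"fingers":1},{"x":173,"y":123,"z":-40,"wx":0,"wy":0,"wz":3,"fingers":1},{"x":173,"y":123,"z":-80,"wx":0,"wy":0,"wz":3,"fingers":1},{"x":173,"y":123,"z":-80,"wx":0,"wy":0,"wz":3,"fingers":1},{"x":173,"y":123,"z":-80,"wx":0,"wy":0,"wz":3,"fingers":1}])

```text
time: 10.85
tool_pos: [0.6264, -0.0379, 0.1566]
tcp_rot: [0.926, 1.364, -0.925]
wrist_force: [0.3, 0.3, 1.5]
width: 0.001
```

```bash
python3 - <<'E'
from h import *
from scipy.spatial.transform import Rotation as R
s=monitor.read_state();M=R.from_rotvec(s['tcp_rot']).as_matrix();print(np.degrees(np.arctan2(M[1,1],M[0,1])),s['tool_pos'],Rz.T@(s['tool_pos']-O))
c=grab('scene','scene5.png')
cv2.imwrite('pics/scene5z.png',cv2.resize(c['frame'][200:350,250:450],None,fx=4,fy=4)[:,:,::-1])
E
```

```text
21.69175893694691 [ 0.6263834  -0.03791129  0.15663142] [ 0.00057869 -0.1349108   0.15663142]
```

View pics/scene5z.png

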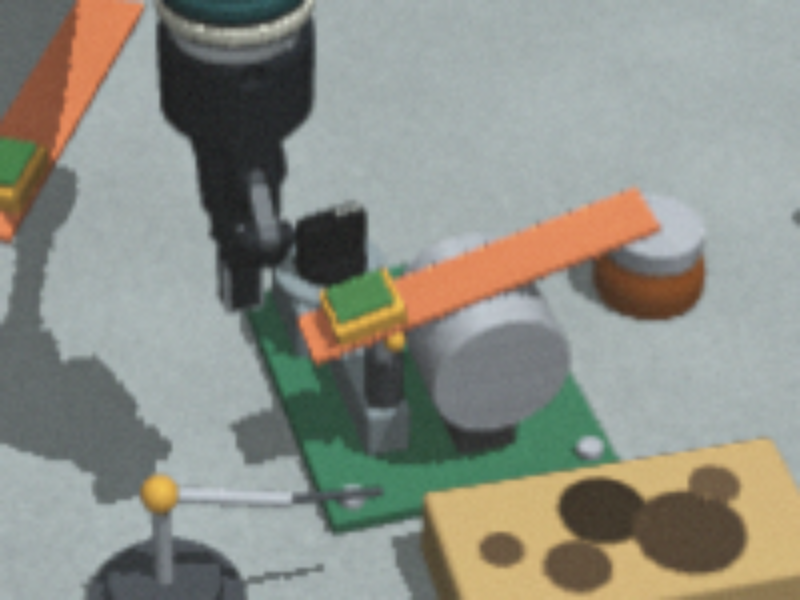

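Request:
play_rows(deltas=[{"x":0,"y":0,"z":-25,"wx":0,"wy":0,"wz":0,"fingers":1},{"x":0,"y":0,"z":-46,"wx":0,"wy":0,"wz":0,"fingers":1},{"x":-3,"y":8,"z":-46,"wx":0,"wy":0,"wz":0,"fingers":1},{"x":-6,"y":16,"z":-46,"wx":0,"wy":0,"wz":0,"fingers":1},{"x":-8,"y":20,"z":-46,"wx":0,"wy":0,"wz":0,"fingers":1},{"x":-9,"y":23,"z":-46,"wx":0,"wy":0,"wz":0,"fingers":1},{"x":-10,"y":26,"z":-46,"wx":0,"wy":0,"wz":0,"fingers":1},{"x":-11,"y":29,"z":-46,"wx":0,"wy":0,"wz":0,"fingers":1},{"x":-11,"y":29,"z":-46,"wx":0,"wy":0,"wz":0,"fingers":1}])

```text
time: 12.02
tool_pos: [0.6172, -0.0106, 0.1111]
tcp_rot: [0.926, 1.359, -0.925]
wrist_force: [1.6, -5.1, 2.1]
width: -0.002
```

```bash
cat > look.py <<'E'
import sys
from h import *
n=sys.argv[1]
s=monitor.read_state();print(s['time'],s['tool_pos'],(Rz.T@(s['tool_pos']-O)).round(4),s['wrist_force'].round(1))
t=grab('top');c=grab('scene')
for im,r in((t,(150,290,200,360)),(c,(235,300,315,425))):
    try: blank(im,r)
    except Exception as e: print(e)
a=cv2.resize(c['frame'][210:330,280:440],None,fx=3.6,fy=3.6);b=cv2.resize(t['frame'][150:270,215:345],None,fx=1.6,fy=3.6)
cv2.imwrite(f'pics/{n}.png',cv2.resize(np.hstack([a,b]),(784,432))[:,:,::-1])
E
python3 look.py p6
```

```text
12.025 [ 0.61724931 -0.01059692  0.11110634] [ 0.0021 -0.1061  0.1111] [ 1.6 -5.1  2.1]
n 736 rect ((566.333984375, 111.44755554199219), (34.92335891723633, 140.77227783203125), 22.7896671295166) slope x,y,(z0) [-0.0039  0.2572  0.1269] stand y ext -0.04443797129155505 0.09639168719998417 x -0.0012567797276309294
n 776 rect ((576.6880493164062, 89.50955963134766), (37.453304290771484, 192.82327270507812), 23.768375396728516) slope x,y,(z0) [-0.0044  0.2589  0.1251] stand y ext -0.09409531163009292 0.09785783980300049 x 0.001275366218236259
```

View pics/p6.png

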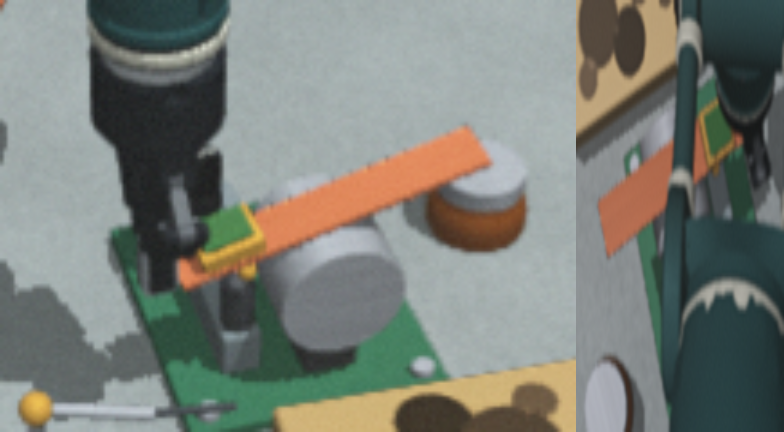

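Request:
play_rows(deltas=[{"x":-1,"y":2,"z":0,"wx":0,"wy":0,"wz":0,"fingers":1},{"x":-2,"y":4,"z":0,"wx":0,"wy":0,"wz":0,"fingers":1},{"x":-2,"y":4,"z":0,"wx":0,"wy":0,"wz":0,"fingers":1}])

```text
time: 12.5
tool_pos: [0.6162, -0.0073, 0.1118]
tcp_rot: [0.926, 1.357, -0.924]
wrist_force: [3.1, -7.4, 4.3]
width: -0.004
```

```bash
python3 look.py p7
```

```text
12.5 [ 0.61617522 -0.00731069  0.11182452] [ 0.0023 -0.1027  0.1118] [ 3.1 -7.4  4.3]
n 736 rect ((563.7698364257812, 114.09140014648438), (34.712379455566406, 140.7812957763672), 22.976421356201172) slope x,y,(z0) [-0.017   0.2564  0.127 ] stand y ext -0.041233557274138376 0.10002357496214001 x -0.0021127309031578377
n 779 rect ((573.6547241210938, 92.07417297363281), (37.52140808105469, 192.68345642089844), 23.182870864868164) slope x,y,(z0) [0.0017 0.2592 0.1252] stand y ext -0.09049300396387545 0.10150239217472885 x 0.0001959803916528963
```

Request:
play_rows(deltas=[{"x":-1,"y":2,"z":0,"wx":0,"wy":0,"wz":0,"fingers":1},{"x":-1,"y":4,"z":0,"wx":0,"wy":0,"wz":0,"fingers":1},{"x":-1,"y":4,"z":0,"wx":0,"wy":0,"wz":0,"fingers":1}])

```text
time: 12.98
tool_pos: [0.6156, -0.0037, 0.1122]
tcp_rot: [0.926, 1.356, -0.924]
wrist_force: [3.7, -9.1, 5.7]
width: 0.002
```

```bash
python3 look.py p8
```

```text
12.975 [ 0.61563212 -0.00370724  0.11220146] [ 0.0031 -0.0991  0.1122] [ 3.7 -9.1  5.7]
n 743 rect ((560.8831176757812, 115.94294738769531), (35.05792236328125, 140.31166076660156), 24.733291625976562) slope x,y,(z0) [-0.0168  0.2728  0.1276] stand y ext -0.037991151011690164 0.10249783740114546 x -0.004685065339856469
n 773 rect ((572.5570678710938, 93.7923812866211), (40.26575469970703, 192.22959899902344), 25.84595489501953) slope x,y,(z0) [-0.0004  0.2718  0.1259] stand y ext -0.08776324375301027 0.10390687683743956 x -0.0019133051599535397
```

View pics/p8.png

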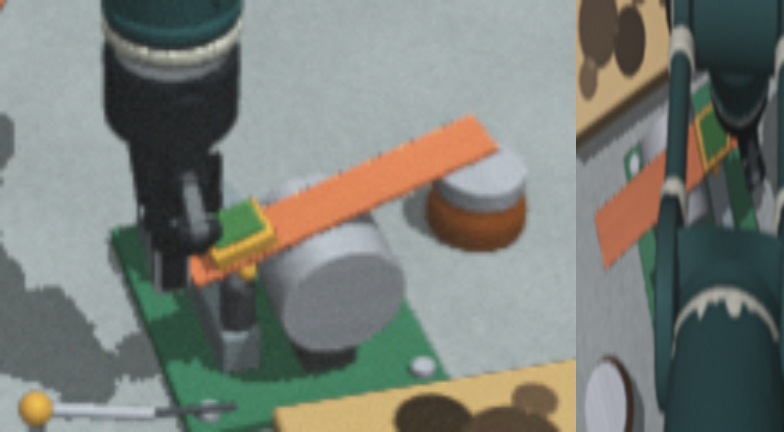

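Request:
play_rows(deltas=[{"x":0,"y":-8,"z":0,"wx":0,"wy":0,"wz":0,"fingers":1},{"x":0,"y":-8,"z":0,"wx":0,"wy":0,"wz":0,"fingers":1}])

```text
time: 13.32
tool_pos: [0.6117, -0.0094, 0.1091]
tcp_rot: [0.927, 1.365, -0.927]
wrist_force: [0.3, -1.0, -0.5]
width: -0.002
```

```bash
python3 look.py p9
```

```text
13.325 [ 0.6117192  -0.00938145  0.10911988] [-0.0026 -0.103   0.1091] [ 0.3 -1.  -0.5]
n 718 rect ((559.7877807617188, 119.03895568847656), (35.27943420410156, 142.28028869628906), 24.169145584106445) slope x,y,(z0) [ 0.003  -0.0382  0.1254] stand y ext -0.03597165298434452 0.10698000434922673 x -0.004610747429526562
n 653 rect ((569.23046875, 99.54088592529297), (37.99305725097656, 189.93455505371094), 24.513492584228516) slope x,y,(z0) [ 1.000e-04 -3.280e-02  1.242e-01] stand y ext -0.08008988573470532 0.10928536086993751 x -0.0018400600528153163
```

View pics/p9.png

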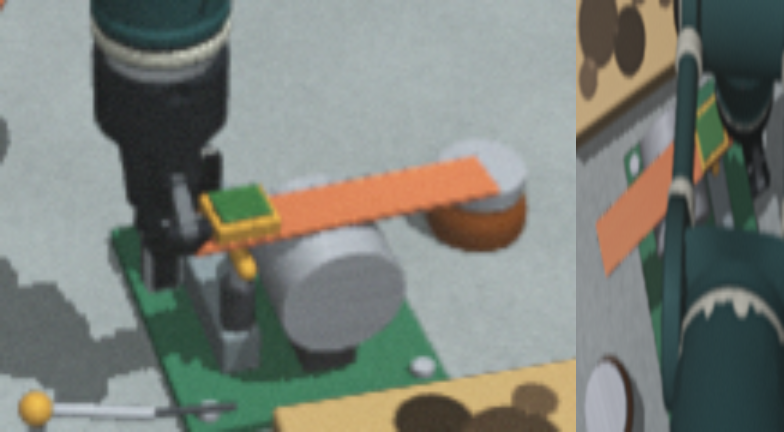

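Request:
play_rows(deltas=[{"x":5,"y":-14,"z":0,"wx":0,"wy":0,"wz":0,"fingers":1},{"x":10,"y":-28,"z":0,"wx":0,"wy":0,"wz":0,"fingers":1},{"x":10,"y":-28,"z":40,"wx":0,"wy":0,"wz":0,"fingers":1},{"x":-20,"y":-70,"z":80,"wx":0,"wy":0,"wz":0,"fingers":1},{"x":-70,"y":-120,"z":120,"wx":0,"wy":0,"wz":0,"fingers":1},{"x":-120,"y":-150,"z":120,"wx":0,"wy":0,"wz":0,"fingers":1},{"x":-160,"y":-150,"z":120,"wx":0,"wy":0,"wz":0,"fingers":1},{"x":-160,"y":-150,"z":120,"wx":0,"wy":0,"wz":0,"fingers":1},{"x":-160,"y":-150,"z":120,"wx":0,"wy":0,"wz":0,"fingers":1},{"x":-160,"y":-150,"z":120,"wx":0,"wy":0,"wz":0,"fingers":1},{"x":-160,"y":-150,"z":120,"wx":0,"wy":0,"wz":0,"fingers":1},{"x":-160,"y":-150,"z":120,"wx":0,"wy":0,"wz":0,"fingers":1}])

```text
time: 14.92
tool_pos: [0.4527, -0.1588, 0.2291]
tcp_rot: [0.926, 1.365, -0.926]
wrist_force: [0.3, 0.3, 0.4]
width: -0.0
```

```bash
python3 look.py p10
```

```text
14.925 [ 0.45267362 -0.15882716  0.22906771] [-0.2054 -0.1837  0.2291] [0.3 0.3 0.4]
n 1083 rect ((570.874755859375, 93.5583267211914), (35.333099365234375, 196.7124481201172), 24.234460830688477) slope x,y,(z0) [-0.0074  0.1033  0.1255] stand y ext -0.09068401892894185 0.10614366708912967 x -0.003494713179572785
n 777 rect ((570.9974975585938, 94.39508056640625), (38.01696014404297, 197.86769104003906), 23.798742294311523) slope x,y,(z0) [-0.0058  0.1076  0.1242] stand y ext -0.09063835335616452 0.10749024394947407 x -0.0018443448509485752
```

View pics/p10.png

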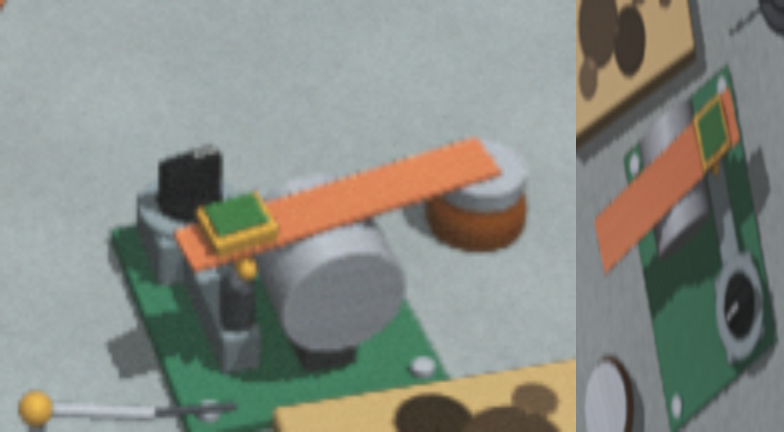

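Request:
play_rows(deltas=[{"x":0,"y":0,"z":0,"wx":0,"wy":0,"wz":0,"fingers":1},{"x":0,"y":0,"z":0,"wx":0,"wy":0,"wz":0,"fingers":1},{"x":0,"y":0,"z":0,"wx":0,"wy":0,"wz":0,"fingers":1},{"x":0,"y":0,"z":0,"wx":0,"wy":0,"wz":0,"fingers":1},{"x":0,"y":0,"z":0,"wx":0,"wy":0,"wz":0,"fingers":1},{"x":0,"y":0,"z":0,"wx":0,"wy":0,"wz":0,"fingers":1}])

```text
time: 15.78
tool_pos: [0.4521, -0.1591, 0.2293]
tcp_rot: [0.927, 1.364, -0.927]
wrist_force: [-0.4, -0.3, 0.4]
width: -0.0
```

```bash
python3 look.py p11
```

```text
15.775 [ 0.45211778 -0.15912754  0.22931843] [-0.206  -0.1838  0.2293] [-0.4 -0.3  0.4]
n 1070 rect ((571.1310424804688, 93.9395751953125), (34.99032211303711, 197.43443298339844), 24.680648803710938) slope x,y,(z0) [-0.0055  0.108   0.1255] stand y ext -0.09015616873176886 0.10649477525180837 x -0.003532933176978883
n 771 rect ((571.3781127929688, 94.9616470336914), (38.12725067138672, 196.73089599609375), 25.258527755737305) slope x,y,(z0) [-0.0002  0.1049  0.1243] stand y ext -0.08964289290625582 0.10740777055019625 x -0.001425313177585408
```

Request:
play_rows(deltas=[{"x":50,"y":30,"z":0,"wx":0,"wy":0,"wz":3,"fingers":1},{"x":100,"y":60,"z":0,"wx":0,"wy":0,"wz":3,"fingers":1},{"x":150,"y":100,"z":0,"wx":0,"wy":0,"wz":3,"fingers":1},{"x":174,"y":127,"z":0,"wx":0,"wy":0,"wz":3,"fingers":1},{"x":174,"y":127,"z":0,"wx":0,"wy":0,"wz":3,"fingers":1},{"x":174,"y":127,"z":-40,"wx":0,"wy":0,"wz":3,"fingers":1},{"x":174,"y":127,"z":-80,"wx":0,"wy":0,"wz":3,"fingers":1},{"x":174,"y":127,"z":-115,"wx":0,"wy":0,"wz":3,"fingers":1},{"x":174,"y":127,"z":-115,"wx":0,"wy":0,"wz":3,"fingers":1},{"x":174,"y":127,"z":-115,"wx":0,"wy":0,"wz":3,"fingers":1}])

```text
time: 17.12
tool_pos: [0.6266, -0.0328, 0.1157]
tcp_rot: [0.887, 1.381, -0.887]
wrist_force: [-0.8, -0.8, -0.2]
width: 0.0
```

```bash
python3 look.py p12
```

```text
17.125 [ 0.62663852 -0.03275306  0.11568054] [ 0.0027 -0.1302  0.1157] [-0.8 -0.8 -0.2]
n 971 rect ((571.189453125, 93.53433990478516), (34.95309066772461, 196.60382080078125), 24.341312408447266) slope x,y,(z0) [0.0066 0.1064 0.1255] stand y ext -0.09022196747752595 0.10614999480123696 x -0.0032665891541088406
n 775 rect ((571.8973999023438, 95.46086120605469), (39.4847526550293, 196.64865112304688), 24.758224487304688) slope x,y,(z0) [0.0104 0.1079 0.1242] stand y ext -0.08915068135434238 0.10727093091182552 x -0.0015194752175543464
```

View pics/p12.png

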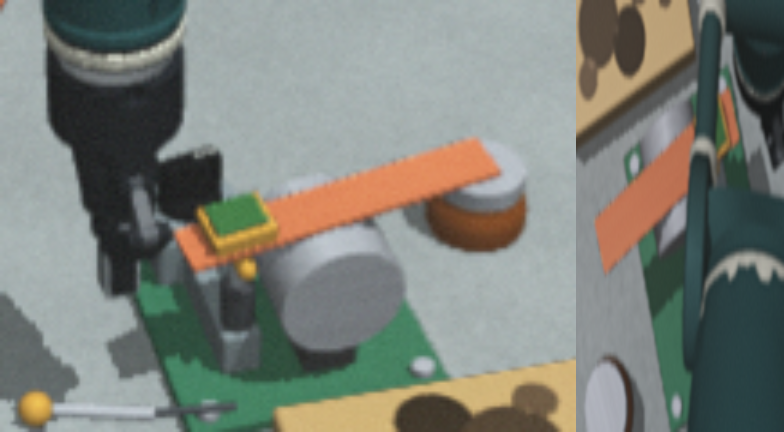

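Request:
play_rows(deltas=[{"x":-4,"y":10,"z":0,"wx":0,"wy":0,"wz":0,"fingers":1},{"x":-8,"y":20,"z":0,"wx":0,"wy":0,"wz":0,"fingers":1},{"x":-10,"y":25,"z":0,"wx":0,"wy":0,"wz":0,"fingers":1},{"x":-11,"y":27,"z":0,"wx":0,"wy":0,"wz":0,"fingers":1},{"x":-12,"y":29,"z":0,"wx":0,"wy":0,"wz":0,"fingers":1},{"x":-12,"y":29,"z":0,"wx":0,"wy":0,"wz":0,"fingers":1}])

```text
time: 17.98
tool_pos: [0.6143, -0.0033, 0.1144]
tcp_rot: [0.887, 1.382, -0.887]
wrist_force: [1.2, -2.1, -0.1]
width: 0.001
```

```bash
python3 look.py p13
```

```text
17.975 [ 0.61433084 -0.0033016   0.11437786] [ 0.002  -0.0983  0.1144] [ 1.2 -2.1 -0.1]
n 722 rect ((559.1082153320312, 120.6479263305664), (35.02730178833008, 143.65016174316406), 24.302980422973633) slope x,y,(z0) [0.0032 0.1156 0.1255] stand y ext -0.034761545416367244 0.10904616108634681 x -0.004810400276429
n 719 rect ((569.5062255859375, 97.68144226074219), (39.48637008666992, 197.70452880859375), 24.09043312072754) slope x,y,(z0) [0.0086 0.1146 0.1242] stand y ext -0.08598688335123493 0.11070983267752887 x -0.0016472176858929478
```

View pics/p13.png

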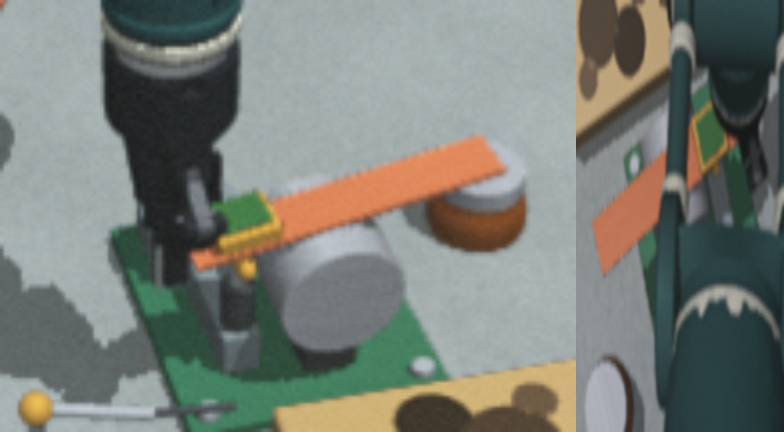

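Request:
play_rows(deltas=[{"x":2,"y":-6,"z":0,"wx":0,"wy":0,"wz":0,"fingers":1},{"x":6,"y":-16,"z":0,"wx":0,"wy":0,"wz":0,"fingers":1},{"x":12,"y":-32,"z":0,"wx":0,"wy":0,"wz":0,"fingers":1},{"x":12,"y":-35,"z":40,"wx":0,"wy":0,"wz":0,"fingers":1},{"x":-20,"y":-70,"z":80,"wx":0,"wy":0,"wz":0,"fingers":1},{"x":-70,"y":-120,"z":120,"wx":0,"wy":0,"wz":0,"fingers":1},{"x":-120,"y":-150,"z":120,"wx":0,"wy":0,"wz":0,"fingers":1},{"x":-160,"y":-150,"z":120,"wx":0,"wy":0,"wz":0,"fingers":1},{"x":-160,"y":-150,"z":120,"wx":0,"wy":0,"wz":0,"fingers":1},{"x":-160,"y":-150,"z":120,"wx":0,"wy":0,"wz":0,"fingers":1},{"x":-160,"y":-150,"z":120,"wx":0,"wy":0,"wz":0,"fingers":1},{"x":-160,"y":-150,"z":120,"wx":0,"wy":0,"wz":0,"fingers":1},{"x":-160,"y":-150,"z":120,"wx":0,"wy":0,"wz":0,"fingers":1},{"x":-160,"y":-150,"z":120,"wx":0,"wy":0,"wz":0,"fingers":1},{"x":-160,"y":-150,"z":120,"wx":0,"wy":0,"wz":0,"fingers":1},{"x":-160,"y":-150,"z":120,"wx":0,"wy":0,"wz":0,"fingers":1}])

```text
time: 20.08
tool_pos: [0.4541, -0.1531, 0.2342]
tcp_rot: [0.887, 1.383, -0.887]
wrist_force: [-0.1, -0.0, 1.2]
width: -0.003
```

```bash
python3 look.py p14
```

```text
20.075 [ 0.45411652 -0.1530639   0.2342465 ] [-0.2019 -0.1789  0.2342] [-0.1 -0.   1.2]
n 1053 rect ((569.740966796875, 96.45258331298828), (34.82780838012695, 197.41696166992188), 24.695085525512695) slope x,y,(z0) [-0.0031  0.0154  0.1252] stand y ext -0.08820839020342247 0.10971704128379725 x -0.0037802750454717393
n 750 rect ((571.0441284179688, 98.5268783569336), (38.1828727722168, 198.76861572265625), 23.720598220825195) slope x,y,(z0) [-0.0062  0.0132  0.124 ] stand y ext -0.08692627900787657 0.11105064269377601 x -0.0015611416879041068
```

View pics/p14.png

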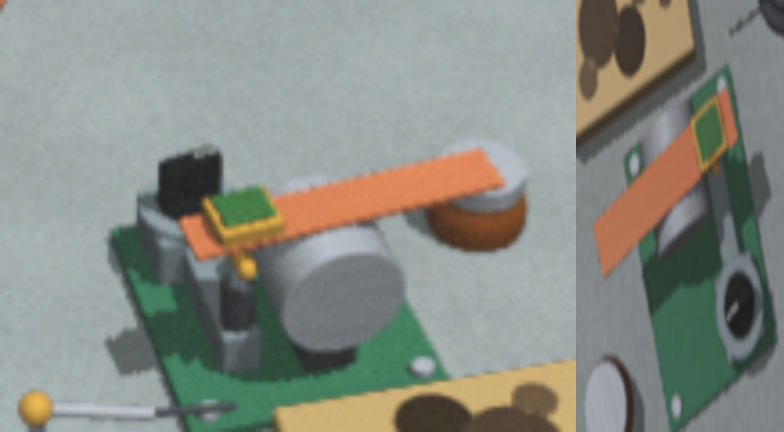

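Request:
play_rows(deltas=[{"x":0,"y":0,"z":0,"wx":0,"wy":0,"wz":0,"fingers":1},{"x":0,"y":0,"z":0,"wx":0,"wy":0,"wz":0,"fingers":1},{"x":0,"y":0,"z":0,"wx":0,"wy":0,"wz":0,"fingers":1},{"x":0,"y":0,"z":0,"wx":0,"wy":0,"wz":0,"fingers":1},{"x":0,"y":0,"z":0,"wx":0,"wy":0,"wz":0,"fingers":1},{"x":0,"y":0,"z":0,"wx":0,"wy":0,"wz":0,"fingers":1},{"x":0,"y":0,"z":0,"wx":0,"wy":0,"wz":0,"fingers":1},{"x":0,"y":0,"z":0,"wx":0,"wy":0,"wz":0,"fingers":1}])

```text
time: 21.18
tool_pos: [0.4541, -0.1531, 0.2343]
tcp_rot: [0.887, 1.383, -0.887]
wrist_force: [-0.2, 0.8, 0.6]
width: -0.002
```

```bash
python3 look.py p15; python3 - <<'E'
from h import *
t=dict(np.load('pics/top.npz'));cv2.imwrite('pics/top15.png',t['frame'][:,:,::-1])
cv2.imwrite('pics/knob15.png',cv2.resize(t['frame'][210:260,290:345],None,fx=8,fy=8)[:,:,::-1])
E
```

```text
21.175 [ 0.45412304 -0.1530794   0.23427009] [-0.2019 -0.1789  0.2343] [-0.2  0.8  0.6]
n 1063 rect ((569.6260375976562, 96.45488739013672), (34.96719741821289, 197.7205810546875), 24.607078552246094) slope x,y,(z0) [-0.0034  0.0163  0.1251] stand y ext -0.08828351871797745 0.11017392826227074 x -0.003814065637473672
n 734 rect ((569.3677368164062, 97.8736572265625), (38.831825256347656, 199.51678466796875), 25.26395034790039) slope x,y,(z0) [-0.0048  0.0123  0.1242] stand y ext -0.08697147690556856 0.1121410675959152 x -0.0015109318873397317
```

View pics/top15.png

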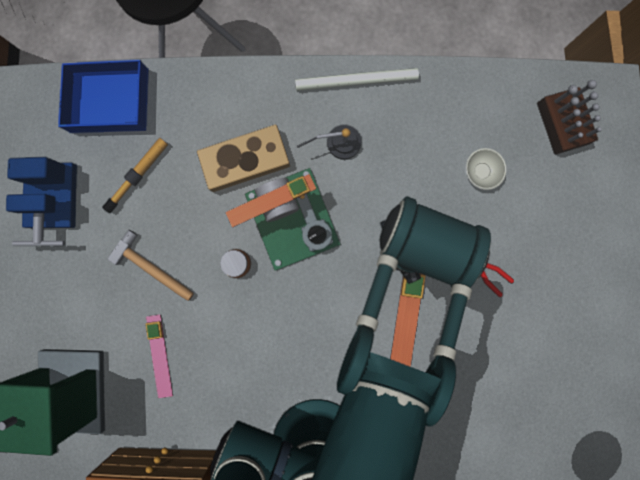

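View pics/knob15.png

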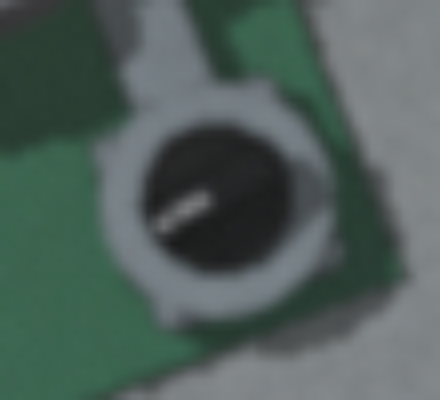

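```bash
python3 -c "
from h import *
print(finish_job())"
```

```text
the job is handed in; nothing more can be done
None
```

I turned the knob clockwise to its stop, then nudged the blank by its setting end in two pushes until it balanced on the stake alone. The job went in at about 21 s of the 72 s allowed; `finish_job` gives no verdict.

**Last checks before handing in:**
- **Level:** the blank leans 0.012 to 0.016 rad (limit 0.09). The reading did not change over the last second, so it had settled.
- **Across the stake:** its long axis is about 3° off (limit about 20°).
- **Position:** its middle is about 11 mm from the crown (limit 45 mm), with the underside at about 119 to 120 mm.
- **Knob:** the wrist had turned about 82° when the knob reached its stop. The pointer in the last picture reads roughly 80 to 86°, and the limit is about 72°. With the rest fully down the blank first leaned 0.256 rad, as expected.
- **Other things:** in the last picture the bystanders look unmoved. The pliers were partly hidden by the arm, but it never went near them. I compared these by eye only, without measuring.
- **Robot:** it is parked clear and reads no contact force.

**What did not go as planned:**
- During the first push the finger's friction held the setting end down, and the lean rose to 0.27 rad. Backing off freed it; the blank rocked and settled at 0.106 rad, just outside the limit. A second push of about 3 mm levelled it.
- While releasing the knob I commanded an extra clockwise turn by mistake. It went about 10° as the jaws opened with the knob already at its stop, and the force read zero afterwards.

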